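# Start the shop's laminator

## Task

Start the laminator, pressing with closed fingertips and picking nothing up: first tip the paddle switch on the socket block over by pressing its raised end all the way down, then push the laminator's round key fully in so that it stays down, and last press its oblong bar key fully down for a moment and let it come back up. Leave the square key alone, do not lift or push away the socket block, and do not disturb the things standing around.

Things in the scene. Friction and masses are not known exactly. Their poses are not given: they have to be found in the camera images.
- laminator: Grey office laminator, fixed to the counter, 150 mm deep (its x) x 400 mm wide (its y) x 85 mm high. Origin: centre of its underside; z up; its front (-x) faces roughly the robot. On its flat top, in a row along its y, are three white keys on a black panel, centres 75 mm apart, 20 mm to the front of its middle line, at y = -110, -35 and +40 mm; which key is at which of the three places changes. A loose tape roll lies on the top near its +y end.
- round_key_top (a point): Centre of the top face of the round white key, a disc of 38 mm diameter; 16 mm above the laminator's top when up; moves with the key. Axes parallel to the laminator's.
- round_key (a joint): Its joint is a straight vertical plunger: 0 = up, 0.006 m = fully in (grows downwards). It slides stiffly (about 3 N) and stays where it is left: no spring.
- square_key_top (a point): Centre of the top face of the square white key, 36 x 36 mm, 16 mm above the laminator's top. Not to be pressed.
- square_key (a joint): Its joint is a straight vertical plunger: 0 = up, 0.006 m = fully in (grows downwards). Stays where it is left, moves at about 3 N. Must stay up.
- bar_key_top (a point): Centre of the top face of the oblong white bar key, 26 mm (laminator's x) x 56 mm (its y), 16 mm above the laminator's top when up; moves with the key.
- bar_key (a joint): Its joint is a straight vertical plunger: 0 = up, 0.006 m = fully in (grows downwards). Spring key: about 1.5 N to start and 5 N to hold fully down; comes up by itself.
- socket_block: Black mains socket block standing loose on the counter, 160 (its x) x 70 (its y) x 45 mm high, 0.6 to 1.3 kg. Origin: centre of its underside; z up; its +x end is away from the robot. On its top: the white paddle switch (centre 32 mm towards -x from the middle) and a round socket on its +x half.
- paddle_press (a point): Where to press the paddle switch: on the top face of the half that is raised at the start (the end towards the block's middle and socket, away from the robot), 22 mm from the paddle's pivot and 8 mm from its end, on its centre line; about 64 mm above the counter at the start and about 56 mm when tipped over; moves with the paddle.
- paddle (a joint): Rocker angle of the white paddle, 60 mm long (block's x) x 34 mm wide, 8 mm thick, pivoted in its middle about the block's y, pivot 56 mm above the counter. 0 = off, its +x end raised; 0.4 rad = on, its +x end fully down. Starts at 0 to 0.05. Turns stiffly (0.06 N m, about 3 N at the press point) and stays where it is left.
- tape_roll: Loose cardboard-coloured tape roll, 60 mm diameter, 19 mm high, lying flat on the laminator's top. Origin: centre of its underside.
- stapler: Loose stapler, 34 x 140 x 47 mm high, on the counter behind the laminator. Origin: centre of its underside.
- card_box: Loose carton of cards, 55 x 85 x 26 mm high, in front of the laminator. Origin: centre of its underside.
- glue_bottle: Loose white glue bottle, 36 mm diameter, 90 mm high, upright behind the socket block. Origin: centre of its underside.
- eraser: Loose eraser, 22 x 55 x 13 mm high, in front of the socket block. Origin: centre of its underside.
- clip_tin: Loose round metal tin of clips, 60 mm diameter, 30 mm high, in front of the laminator near its -y end. Origin: centre of its underside.

How it is judged:
On the way, in this order (a step that is already met when the one before it is completed fails the run):
1. the paddle switch is tipped over to on (value of joint paddle above 0.34 rad), for 0.2 s.
2. the round key is pushed fully in (value of joint round_key above 0.0045 m), for 0.2 s.
3. the bar key is pressed fully down (value of joint bar_key above 0.0045 m), for 0.1 s.
At the end, for the whole second after the job is handed in: The paddle is on (over 0.34 rad), the round key is in (over 4.5 mm), the bar key is up again and the square key still up (both under 1.5 mm), the socket block stands still on the counter within 25 mm of its start, and the six loose things within 20 mm of theirs (value of joint paddle above 0.34 rad and value of joint round_key above 0.0045 m and value of joint each of bar_key, square_key below 0.0015 m and distance of each of tape_roll, stapler, card_box, glue_bottle, eraser, clip_tin from where it was at the start of the episode below 0.02 m and distance of socket_block from where it was at the start of the episode below 0.025 m and linear speed of socket_block below 0.02 m/s and height (world z) of socket_block below 0.01 m); the robot touches nothing.
It fails at once if a laminator key is pressed while the paddle switch is off (value of joint paddle below 0.3 rad and value of joint any of round_key, bar_key above 0.003 m).
It fails at once if the bar key is pressed before the round key is in (value of joint round_key below 0.004 m and value of joint bar_key above 0.003 m).
It fails at once if the square key is pressed (value of joint square_key above 0.0025 m).
It fails at once if the socket block is lifted or pushed away (height (world z) of socket_block above 0.012 m or distance of socket_block from where it was at the start of the episode above 0.03 m).
It fails at once if a thing standing around is moved or lifted (distance of any of tape_roll, stapler, card_box, glue_bottle, eraser, clip_tin from where it was at the start of the episode above 0.025 m).
It also fails if it takes over 53 s, if anything falls off the work surface, if the arm or the gripper's body presses on something with over 40 N, if the wrist force passes 120 N, or if a joint passes its speed limit or range.

## Robot

A 6-joint arm with a two-finger parallel gripper is mounted at the origin on the work surface. World frame = base frame: x ahead of the robot, y to its left, z up, the work surface at z = 0. Lengths are in m, angles in rad, forces in N, time in s.
With the tool pointing down it reaches from about 0.375 to 0.975 m from the base axis. Payload 3.8 kg.
Tool frame: the origin (TCP) lies midway between the tips of the shut fingers; the grasp point (between the pads) lies 19 mm behind it (bot.grip_point_offset is the z of the grasp point in the tool frame, in m); z points along the fingers, y is the line along which they close (so a half turn about z gives the same grasp; the last joint's range is limited). The gripper opens to 85 mm and grips with 20 to 120 N. Pads are 22 mm wide; open, the fingers measure 114 mm over their backs; the gripper's body (76 mm by 85 mm) begins 54 mm behind the grasp point. The pads swing forward as they close: fully open they stand 13 mm farther back than shut.
Start: joints at [1.287, 0.264, 1.604, -0, 1.274, -0.037], TCP at [0.165, 0.655, 0.231] pointing down, gripper open.
Joint ranges: [-2.63, 2.63], [-0.94, 2.18], [0.31, 2.57], [-1.31, 4.45], [0, 2.66], [-2.55, 2.55]. Speed limits (rad/s): [2.57, 2.57, 3.14, 3.14, 3.14, 3.14].

## Interface

Orientations are given as a rotation vector (axis times angle).
In Python, from workcell import sensors, optics, order, bot gives the robot as it stands.
- The arm moves only by the tool play_rows, never from a script. Its argument "commands" is a list of rows, each a list of 6 numbers: the shift along the tool's x, y, z in cm, then the turn, a rotation vector about the tool's x, y, z in rad. In form: [[dx, dy, dz, wx, wy, wz], ...]. A call has 1 to 5 rows; each row shifts and turns the commanded pose from where the row before left it, along the tool's axes as they then stand; what a row does not reach is not made up. A row lasts 1/12 s, in which the tool goes at most 41.7 mm and 7.16 degrees, less where a joint would pass 70% of its speed; a pose out of reach is approached as far as the arm can. A call with a gripper value outside its range is refused whole. "grip" is the closure, from 0 (fully open) to 1 (shut), set as the call begins (left out, the last holds). The fingers move at their own pace and stop on an object; "force" is the grip in N (left out, the last holds). Time passes only in rows, so rows that do not move let the fingers close. It gives the time, the measured TCP pose, the force, the opening and the grip force at its end, in the units of the state.
- sensors.read_state(): the state, without advancing time (a new reading comes with each control period).
- optics.read_camera(name): name is "scene" or "side" or "wrist"; returns the picture (384x512x3 uint8, red, green, blue); there is no depth.
- optics.camera_info(name): a dict with "mtx" (3x3 intrinsics, pixels), "k1" (the pictures are not rectified: a ray, as slopes to the right and down, at radius r is drawn at 1 + k1 r^2 times it, then the intrinsics apply), "R" (3x3) and "t" (3): a world point X has camera coordinates R X + t. Camera axes: x right, y down, z forward; pixel columns grow to the right and rows downward; lengths in m; the calibration is good to about 2 mm. A picture is of the moment at which its call begins: read the wrist's pose just before it. camera_info takes no time and is no camera call; for the wrist camera it gives the pose at the moment of the call.
- order.finish_job(): hands the job in; it is judged then, once.
The state is a dict: "time": time; "q": joint angles; "joint_vel": joint speeds; "joint_torque": joint torques, N m; "tool_pos": TCP position; "tcp_rot": TCP orientation; "wrist_force": force on the tool from outside, world axes, zero at the start; "torque": the same for the moment, N m; "width": opening from 0.0 (shut) to 1.0 (fully open); "grip_force": force on a finger pad.
Only numpy, scipy, OpenCV 4.12 (cv2) and the standard library are available. Lean on these libraries where they do the work, as an engineer would, in place of code of your own. Each camera call takes 0.05 s, during which the arm holds its last target. There are 200 camera calls.

## Working session

There is one attempt and no reset: what is moved stays moved. The work goes in short steps, Python scripts to look and compute and a tool call to move; the robot and the scene stay as the last step left them, time stands still between calls to the robot, and variables do not carry over. Pictures are saved under pics/ and viewed, at most 10 in all, crops included, and the job is handed in when it is done.

Besides the shell and the picture viewer there is one more tool, called after "Request:" as name([rows], argument=value, ...), one row to a line, values as JSON. play_rows: Moves the arm, as the interface text tells. Its arguments: {"type":"object","properties":{"commands":{"type":"array","items":{"type":"array","items":{"type":"number"}}},"grip":{"type":"number"},"force":{"type":"number"}},"required":["commands"]}

```bash
mkdir -p pics
cat > h.py <<'E'
import numpy as np, cv2
from workcell import sensors, optics, order, bot
def ray(info,u,v):
    K=np.array(info['mtx'],float);R=np.array(info['R']);t=np.array(info['t'])
    d=np.array([(u-K[0,2])/K[0,0],(v-K[1,2])/K[1,1]]);p=d.copy()
    for _ in range(20): p=d/(1+info['k1']*(p@p))
    return -R.T@t, R.T@np.array([p[0],p[1],1.])
def onz(info,u,v,z):
    o,d=ray(info,u,v); return o+d*(z-o[2])/d[2]
def snap(n,f):
    im=optics.read_camera(n);cv2.imwrite('pics/'+f,im[:,:,::-1]);return im
E
python3 - <<'E'
from h import *
a=snap('scene','s0.png');b=snap('side','d0.png')
for n in('scene','side'):
    i=optics.camera_info(n);print(n,i,-np.array(i['R']).T@i['t'])
print(sensors.read_state())
E
```

```text
scene {'mtx': array([[405.60519125,   0.        , 253.30352144],
       [  0.        , 405.60519125, 198.50779201],
       [  0.        ,   0.        ,   1.        ]]), 'k1': -0.04228313470268756, 'R': array([[ 0.79369338,  0.60813681,  0.01484734],
       [ 0.48392384, -0.61641466, -0.62116881],
       [-0.3686035 ,  0.50020255, -0.78353613]]), 't': array([-0.45166318, -0.21374684,  1.38977894])} [ 0.97419665 -0.55225466  0.96287514]
side {'mtx': array([[480.95347881,   0.        , 253.74822325],
       [  0.        , 480.95347881, 185.41542015],
       [  0.        ,   0.        ,   1.        ]]), 'k1': -0.11816871958481587, 'R': array([[ 9.98692253e-01, -5.11240126e-02, -3.46557751e-04],
       [-3.31751661e-02, -6.42879477e-01, -7.65248578e-01],
       [ 3.88997831e-02,  7.64259323e-01, -6.43734801e-01]]), 't': array([-0.52923914,  0.09387769,  1.11395329])} [ 0.4883289  -0.81805398  0.78874685]
{'time': 0.1, 'q': array([ 1.28706660e+00,  2.64675321e-01,  1.60526721e+00,  2.51760227e-05,
        1.27369580e+00, -3.69004070e-02]), 'joint_vel': array([-2.17586262e-04, -8.95833998e-06, -4.13298188e-03,  7.87819457e-04,
        1.05132124e-03,  3.18135606e-03]), 'joint_torque': array([ 6.43639578e-04, -5.16715336e+01, -3.68584335e+01, -1.14874774e-04,
        6.53595140e-03, -1.86436483e-05]), 'tool_pos': array([0.16472874, 0.65389767, 0.23007212]), 'tcp_rot': array([-0.3867033 , -3.11734727,  0.00316575]), 'wrist_force': array([ 0.86994346,  0.35425461, -0.51675039]), 'torque': array([0.02662479, 0.02032259, 0.01490869]), 'grip_force': 0.0, 'width': 0.9997929211736827}
```

View pics/s0.png

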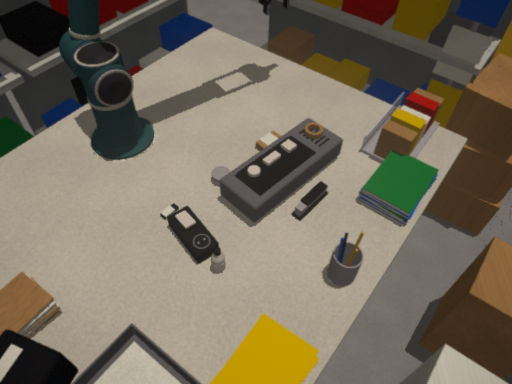

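View pics/d0.png

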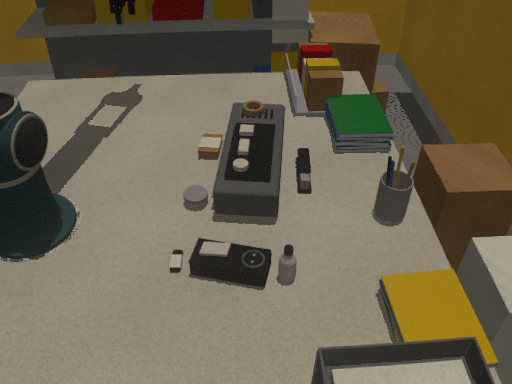

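The scene view shows the round key near (254,171), two more keys at (272,158) and (289,146), and the paddle at (186,218). In the side view the keys are at (241,165), (244,146) and (246,130), and the paddle at (215,249). I'll measure them with white masks next.

```bash
cat > m.py <<'E'
from h import *
P={}
rois={'scene':{'k1':(254,171),'k2':(272,158),'k3':(289,146),'pad':(186,218)},'side':{'k1':(241,165),'k2':(244,146),'k3':(246,130),'pad':(215,249)}}
for n,f in(('scene','s0.png'),('side','d0.png')):
    im=cv2.imread('pics/'+f);info=optics.camera_info(n)
    g=im.min(2)
    for k,(u,v) in rois[n].items():
        thr=0.8*np.median(g[v-2:v+3,u-2:u+3]); m=(g>thr).astype(np.uint8)
        x0,y0=u-25,v-25;_,lab,st,c=cv2.connectedComponentsWithStats(m[y0:v+25,x0:u+25],connectivity=4)
        l=lab[25,25];c=c[l]+[x0,y0];z=.06 if k=='pad' else .1
        cn=cv2.findContours((lab==l).astype(np.uint8),0,1)[0][0][:,0]+[x0,y0]
        w=np.array([onz(info,*p,z)[:2] for p in cn]).astype(np.float32)
        print(n,k,c.round(1),st[l][4],onz(info,*c,z).round(4),cv2.minAreaRect(w)); P[n,k]=ray(info,*c)
for k in rois['side']:
    (o,d),(p,e)=P['scene',k],P['side',k]
    s=np.linalg.lstsq(np.c_[d,-e],p-o,rcond=None)[0];A=o+d*s[0];B=p+e*s[1];print(k,((A+B)/2).round(4),np.linalg.norm(A-B).round(4))
a=cv2.resize(cv2.imread('pics/s0.png')[110:270,150:350],(800,640),interpolation=2)[:600]
cv2.imwrite('pics/s0z.png',a)
E
python3 m.py
```

```text
scene k1 [253.5 169.4] 86 [0.5036 0.0838 0.1   ] ((0.5026780366897583, 0.08519328385591507), (0.03177485242486, 0.03128202632069588), 37.928497314453125)
scene k2 [271.3 156.6] 100 [0.5141 0.1572 0.1   ] ((0.5147691965103149, 0.15789586305618286), (0.05263781547546387, 0.023537389934062958), 82.1399917602539)
scene k3 [288.5 144.3] 86 [0.5247 0.232  0.1   ] ((0.5245463848114014, 0.23215317726135254), (0.03289799392223358, 0.03314866125583649), 83.18421173095703)
scene pad [185.  218.5] 179 [ 0.445  -0.1462  0.06  ] ((0.4445158541202545, -0.1461704820394516), (0.03052196279168129, 0.05261705070734024), 79.93685913085938)
side k1 [240.2 162.8] 108 [0.5022 0.0841 0.1   ] ((0.5017573237419128, 0.08341241627931595), (0.031018797308206558, 0.033170536160469055), 87.01712036132812)
side k2 [243.3 144.5] 116 [0.5121 0.1581 0.1   ] ((0.511879026889801, 0.15720568597316742), (0.0515177845954895, 0.023860109969973564), 82.97958374023438)
side k3 [246.2 127.9] 93 [0.5222 0.2327 0.1   ] ((0.5229957699775696, 0.23454546928405762), (0.033143725246191025, 0.03397459164261818), 86.98355865478516)
side pad [214.3 236.7] 1216 [ 0.4414 -0.1151  0.06  ] ((0.4401283860206604, -0.12072880566120148), (0.08900069445371628, 0.10561114549636841), 88.39021301269531)
k1 [0.5025 0.0853 0.0986] 0.0009
k2 [0.5126 0.1593 0.0984] 0.0015
k3 [0.5228 0.235  0.0977] 0.0016
pad [ 0.4489 -0.1478  0.0821] 0.0199
```

View pics/s0z.png

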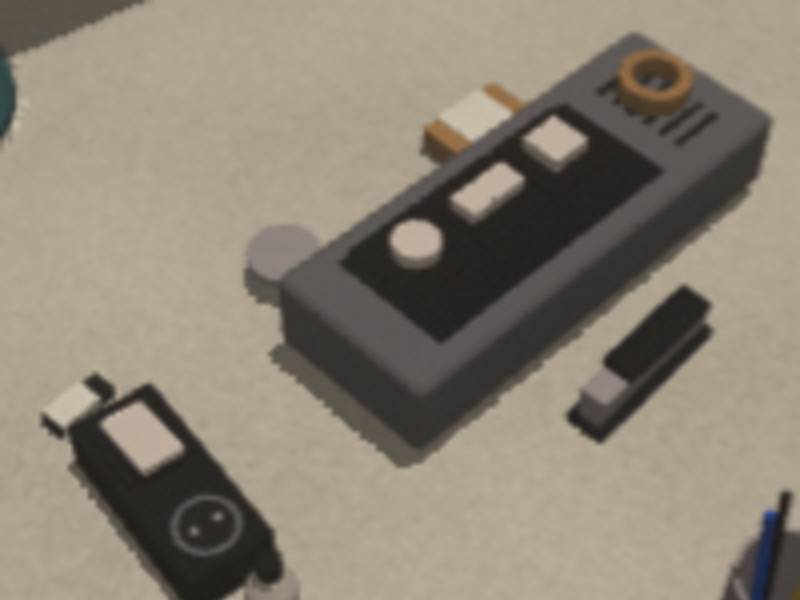

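The layout is clear: the round key k1 is at (0.503, 0.084), the bar key k2 at (0.513, 0.158) and the square key is farthest away. Key spacing is 75 mm, as specified. The paddle centre is about (0.445, -0.146) with the block axis at about -10°. I'll close the fingers and start moving over.

Request:
play_rows([
  [-3,-2.3,0,0,0,0],
  [-3,-2.3,0,0,0,0],
  [-3,-2.3,0,0,0,0],
  [-3,-2.3,0,0,0,0],
  [-3,-2.3,0,0,0,0],
], grip=1, force=30)

```text
time: 0.52
tool_pos: [0.2827, 0.5046, 0.2306]
tcp_rot: [-0.386, -3.118, 0.002]
wrist_force: [0.8, -0.7, 0.5]
width: 0.299
grip_force: 0.0
```

Request:
play_rows([
  [-3,-2.3,0,0,0,0],
  [-3,-2.3,0,0,0,0],
  [-3,-2.3,0,0,0,0],
  [-3,-2.3,0,0,0,0],
  [-3,-2.3,0,0,0,0],
])

```text
time: 0.93
tool_pos: [0.4001, 0.3564, 0.2309]
tcp_rot: [-0.386, -3.117, 0.001]
wrist_force: [1.3, -0.1, -0.1]
width: 0.003
grip_force: 0.0
```

Request:
play_rows([
  [-1.4,-3.6,0,0,0,-0.02],
  [-1.4,-3.6,0,0,0,-0.02],
  [-1.4,-3.6,0,0,0,-0.02],
  [-1.4,-3.6,0,0,0,-0.01],
  [-1.4,-3.6,0,0,0,0],
])

```text
time: 1.35
tool_pos: [0.4303, 0.1658, 0.2309]
tcp_rot: [-0.276, -3.129, 0.0]
wrist_force: [0.3, -0.5, 0.1]
width: -0.003
grip_force: 0.0
```

Request:
play_rows([
  [-1.4,-3.6,0,0,0,0],
  [-1.4,-3.6,0,0,0,0],
  [-1.4,-3.6,0,0,0,0],
  [-1.4,-3.6,0,0,0,0],
  [0,0,0,0,0,0],
])

```text
time: 1.77
tool_pos: [0.4612, 0.0101, 0.2311]
tcp_rot: [0.287, 3.128, -0.005]
wrist_force: [0.2, 0.2, 0.3]
width: -0.0
grip_force: 0.0
```

Request:
play_rows([
  [-0.5,-3.8,0,0,0,0],
  [-0.5,-3.8,0,0,0,0],
  [-0.5,-3.8,0,0,0,0],
  [-0.5,-3.8,0,0,0,0],
  [0,0,0,0,0,0],
])

```text
time: 2.18
tool_pos: [0.4529, -0.1424, 0.2311]
tcp_rot: [-0.285, -3.128, 0.005]
wrist_force: [0.5, 0.1, -0.7]
width: 0.001
grip_force: 0.0
```

```bash
cat > w.py <<'E'
import sys
from h import *
from scipy.spatial.transform import Rotation as Ro
z=float(sys.argv[1]);f=sys.argv[2]
s=sensors.read_state();i=optics.camera_info('wrist');im=snap('wrist',f)
print(s['time'],s['tool_pos'].round(4),Ro.from_rotvec(s['tcp_rot']).as_matrix().round(3).tolist(),s['wrist_force'].round(1))
g=im.min(2).astype(int);sat=im.max(2)-im.min(2)
m=((g>float(sys.argv[3])*g.max())).astype(np.uint8)
_,lab,st,c=cv2.connectedComponentsWithStats(m,connectivity=4)
for l in range(1,len(st)):
    if 300<st[l][4]<30000:
        cn=cv2.findContours((lab==l).astype(np.uint8),0,1)[0][0][:,0]
        w=np.array([onz(i,*p,z)[:2] for p in cn]).astype(np.float32)
        r=cv2.minAreaRect(w);print(c[l].round(),st[l][4],onz(i,*c[l],z).round(4),np.round(r[0],4),np.round(r[1],4),round(r[2],1))
E
python3 w.py .06 w0.png 0.7
```

```text
2.1833 [ 0.4529 -0.1424  0.2311] [[-0.983, 0.181, -0.0], [0.181, 0.983, -0.003], [-0.0, -0.003, -1.0]] [ 0.5  0.1 -0.7]
[205.  69.] 5413 [ 0.3288 -0.1768  0.06  ] [ 0.3313 -0.1766] [0.0695 0.0923] 70.2
[456. 126.] 699 [0.4396 0.0903 0.06  ] [0.4397 0.0896] [0.1221 0.0075] 82.0
[478. 188.] 959 [0.5182 0.1171 0.06  ] [0.5189 0.1171] [0.0419 0.0411] 79.6
```

View pics/w0.png

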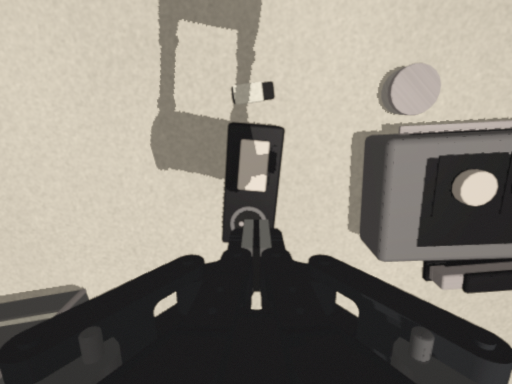

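The wrist view shows the paddle with corners near (242,139), (270,141), (266,192) and (237,190), the socket ring at (249,222) and the round key at (475,187). I'll convert these to positions.

Run:
```python
from h import *
i=optics.camera_info('wrist')
g=cv2.imread('pics/w0.png').min(2)
m=(g>100).astype(np.uint8);_,lab,st,c=cv2.connectedComponentsWithStats(m,connectivity=4);l=lab[170,253];print(st[l],c[l])
if st[l][4]<3000:
    cn=cv2.findContours((lab==l).astype(np.uint8),0,1)[0][0][:,0]
    print(cv2.minAreaRect(np.array([onz(i,*p,.06)[:2] for p in cn]).astype(np.float32)))
for p in[(242,139),(270,141),(266,192),(237,190)]:print(p,onz(i,*p,.06).round(4))
print('sock',onz(i,249,224,.046),'round',onz(i,475,187,.1))
# tcp projection of finger tip check
X=np.array([.4529,-.1424,.2311]);K=i['mtx'];y=i['R']@X+i['t'];print(K@y/y[2])
```

```text
[ 238  140   32   52 1422] [253.2440225  165.10056259]
((0.4422535300254822, -0.14121410250663757), (0.03418753296136856, 0.06139771640300751), 75.26710510253906)
(242, 139) [ 0.409  -0.1483  0.06  ]
(270, 141) [ 0.4171 -0.1167  0.06  ]
(266, 192) [ 0.477  -0.1318  0.06  ]
(237, 190) [ 0.4681 -0.1662  0.06  ]
sock [ 0.52019104 -0.16156797  0.046     ] round [0.49986538 0.0855187  0.1       ]
[251.46140292 235.38638301   1.        ]
```

Paddle size measures 34 × 61 mm, matching the specification, and its axis is about -14°. I'll press at about (0.467, -0.148).

Request:
play_rows([
  [-1.5,-0.3,0,0,0,0.07],
  [0,0,4,0,0,0],
  [0,0,4,0,0,0],
  [0,0,4,0,0,0],
  [0,0,2.6,0,0,0],
])

```text
time: 2.65
tool_pos: [0.4654, -0.1402, 0.0814]
tcp_rot: [-0.385, -3.113, -0.003]
wrist_force: [-0.5, 0.9, -0.7]
width: -0.002
grip_force: 0.0
```

Request:
play_rows([
  [0,0,0.5,0,0,0],
  [0,0,0.3,0,0,0],
  [0,0,0.2,0,0,0],
  [0,0,0.2,0,0,0],
  [0,0,0,0,0,0],
])

```text
time: 3.07
tool_pos: [0.4695, -0.143, 0.0752]
tcp_rot: [0.386, 3.114, -0.001]
wrist_force: [0.2, -0.0, -0.9]
width: 0.004
grip_force: 0.0
```

Request:
play_rows([
  [0,0,0.2,0,0,0],
  [0,0,0.2,0,0,0],
  [0,0,0,0,0,0],
])

```text
time: 3.32
tool_pos: [0.4681, -0.1428, 0.0697]
tcp_rot: [0.387, 3.117, -0.0]
wrist_force: [-0.2, -0.2, -0.7]
width: -0.001
grip_force: 0.0
```

Request:
play_rows([
  [0,-0.4,0,0,0,0],
  [0,0,0.2,0,0,0],
  [0,0,0.2,0,0,0],
  [0,0,0.2,0,0,0],
  [0,0,0,0,0,0],
])

```text
time: 3.73
tool_pos: [0.4672, -0.1468, 0.0632]
tcp_rot: [0.387, 3.117, -0.0]
wrist_force: [0.4, 0.4, 0.2]
width: 0.001
grip_force: 0.2
```

Request:
play_rows([
  [0,0,0.2,0,0,0],
  [0,0,0.2,0,0,0],
  [0,0,0.2,0,0,0],
  [0,0,0,0,0,0],
])

```text
time: 4.07
tool_pos: [0.4679, -0.147, 0.0577]
tcp_rot: [0.386, 3.115, -0.001]
wrist_force: [2.3, -1.3, 3.3]
width: 0.002
grip_force: 1.4
```

Contact reads about 3 N, so the paddle is turning. I'll continue until it reaches its stop.

Request:
play_rows([
  [0,0,0.2,0,0,0],
  [0,0,0.1,0,0,0],
  [0,0,0,0,0,0],
])

```text
time: 4.32
tool_pos: [0.4681, -0.147, 0.056]
tcp_rot: [0.386, 3.116, -0.001]
wrist_force: [0.1, 0.2, 12.9]
width: -0.002
grip_force: 6.1
```

Request:
play_rows([
  [0,0,0.1,0,0,0],
  [0,0,0.1,0,0,0],
  [0,0,0,0,0,0],
])

```text
time: 4.57
tool_pos: [0.4682, -0.1471, 0.0556]
tcp_rot: [0.386, 3.116, -0.001]
wrist_force: [-5.0, 1.5, 25.1]
width: -0.001
grip_force: 11.6
```

Hard stop reached at z = 0.056 with 25 N. I'll lift and check the result from above, moving towards the round key.

Request:
play_rows([
  [0,0,-1,0,0,0],
  [0,0,-4,0,0,0],
  [0,0,-4,0,0,0],
  [0,0,-4,0,0,0],
  [0,0,0,0,0,0],
])

```text
time: 4.98
tool_pos: [0.4709, -0.1479, 0.1901]
tcp_rot: [0.385, 3.106, -0.004]
wrist_force: [0.6, -0.9, 0.6]
width: 0.002
grip_force: 0.0
```

Request:
play_rows([
  [0.9,3.7,0,0,0,0],
  [0.9,3.7,0,0,0,0],
  [0.9,3.7,0,0,0,0],
  [0.9,3.7,0,0,0,0],
  [0,0,0,0,0,-0.1],
])

```text
time: 5.4
tool_pos: [0.4661, 0.0115, 0.1809]
tcp_rot: [-0.224, -3.13, -0.005]
wrist_force: [-0.4, -0.5, 0.3]
width: -0.003
grip_force: 0.0
```

```bash
python3 w.py .101 w1.png 0.75
python3 - <<'E'
from h import *
a=snap('side','d1.png')[:,:,::-1]; w=cv2.imread('pics/w1.png')
c=cv2.resize(a[220:300,160:310],(600,320),interpolation=2);cv2.imwrite('pics/c1.png',np.vstack([c,cv2.resize(w,(373,280)) if 0 else np.pad(cv2.resize(w,(373,280)),((0,0),(0,227),(0,0)))]))
E
```

```text
5.4 [0.4661 0.0115 0.1809] [[-0.99, 0.143, -0.003], [0.142, 0.99, 0.003], [0.004, 0.003, -1.0]] [-0.4 -0.5  0.3]
[175.  67.] 6959 [ 0.3547 -0.0353  0.101 ] [ 0.3565 -0.0346] [0.0717 0.0556] 0.2
[388. 145.] 1485 [0.4386 0.1259 0.101 ] [0.4394 0.13  ] [0.1919 0.0062] 82.5
[ 99. 183.] 1734 [ 0.4353 -0.1191  0.101 ] [ 0.4362 -0.1193] [0.0283 0.0474] 81.5
[192. 222.] 5793 [ 0.4824 -0.0481  0.101 ] [ 0.4896 -0.0537] [0.0901 0.087 ] 80.9
[502. 220.] 679 [0.5193 0.2238 0.101 ] [0.5193 0.2222] [0.0366 0.0179] 5.2
[343. 221.] 1233 [0.5006 0.0848 0.101 ] [0.501  0.0847] [0.0366 0.0354] 81.8
[426. 220.] 1560 [0.5099 0.1584 0.101 ] [0.5103 0.1584] [0.0542 0.0238] 82.0
[483. 313.] 1918 [0.6149 0.2141 0.101 ] [0.6093 0.2157] [0.0947 0.04  ] 53.3
```

View pics/c1.png

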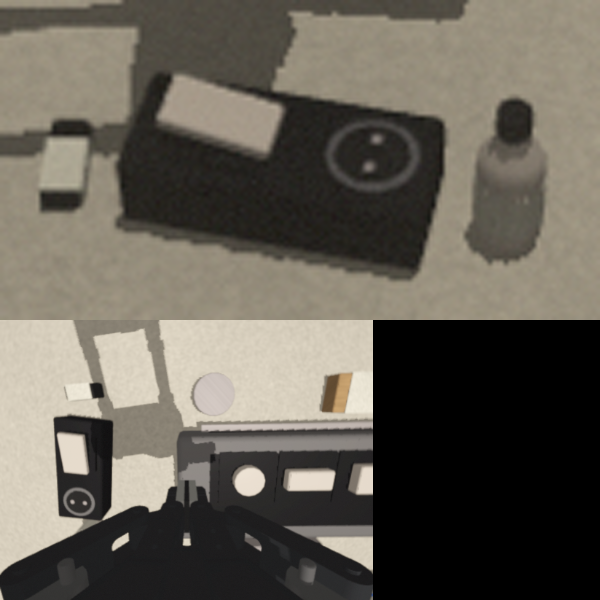

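The paddle is now on: its socket end is down in the side crop at (270,150). The block has not moved, and the keys are the round one at (0.501, 0.085) and the bar at (0.511, 0.1585). Round key next.

Request:
play_rows([
  [-1.2,3.9,0,0,0,0],
  [-1.2,3.9,0,0,0,0],
  [0,0,3,0,0,0],
  [0,0,3,0,0,0],
  [0,0,0,0,0,0],
])

```text
time: 5.92
tool_pos: [0.4979, 0.0784, 0.1157]
tcp_rot: [-0.233, -3.12, 0.004]
wrist_force: [-1.0, -1.2, -0.9]
width: 0.0
grip_force: 0.0
```

Request:
play_rows([
  [0,0,0,0,0,0],
  [0,0,0,0,0,0],
])

```text
time: 6.08
tool_pos: [0.5033, 0.0785, 0.1227]
tcp_rot: [-0.234, -3.132, 0.0]
wrist_force: [-0.9, 0.3, 0.7]
width: -0.0
grip_force: 0.0
```

Request:
play_rows([
  [0.3,0.6,0,0,0,0],
  [0,0,0.6,0,0,0],
  [0,0,0.6,0,0,0],
  [0,0,0.4,0,0,0],
  [0,0,0,0,0,0],
])

```text
time: 6.5
tool_pos: [0.5003, 0.0856, 0.1054]
tcp_rot: [-0.231, -3.132, 0.001]
wrist_force: [-0.7, 0.3, -0.1]
width: 0.002
grip_force: 0.0
```

Request:
play_rows([
  [0,0,0.3,0,0,0],
  [0,0,0.2,0,0,0],
  [0,0,0.2,0,0,0],
  [0,0,0,0,0,0],
  [0,0,0,0,0,0],
])

```text
time: 6.92
tool_pos: [0.5011, 0.0858, 0.0992]
tcp_rot: [-0.23, -3.133, -0.0]
wrist_force: [0.2, -0.9, 0.1]
width: 0.003
grip_force: 0.0
```

Request:
play_rows([
  [0,0,0.2,0,0,0],
  [0,0,0.2,0,0,0],
  [0,0,0.1,0,0,0],
  [0,0,0,0,0,0],
])

```text
time: 7.25
tool_pos: [0.5013, 0.0858, 0.0949]
tcp_rot: [0.23, 3.133, 0.0]
wrist_force: [-2.1, -0.4, 6.5]
width: -0.001
grip_force: 3.1
```

Request:
play_rows([
  [0,0,0.1,0,0,0],
  [0,0,0.1,0,0,0],
  [0,0,0,0,0,0],
])

```text
time: 7.5
tool_pos: [0.5014, 0.0859, 0.0947]
tcp_rot: [0.23, 3.133, -0.0]
wrist_force: [-7.6, -1.3, 17.4]
width: -0.001
grip_force: 8.9
```

The round key hit its stop at z ≈ 0.095 with 17 N. I'll lift and go over the bar key.

Request:
play_rows([
  [0,0,-1,0,0,0],
  [0,0,-2,0,0,0],
  [0,0,0,0,0,0],
  [0,3.7,0,0,0,0],
  [0.1,3.6,0,0,0,0],
])

```text
time: 7.92
tool_pos: [0.5115, 0.1577, 0.1224]
tcp_rot: [0.237, 3.131, 0.0]
wrist_force: [0.7, 0.3, -0.1]
width: -0.003
grip_force: 0.0
```

Request:
play_rows([
  [0,0,0,0,0,0],
  [0,0,0,0,0,0],
  [0,0,0,0,0,0],
])

```text
time: 8.17
tool_pos: [0.5103, 0.158, 0.1215]
tcp_rot: [-0.229, -3.132, 0.001]
wrist_force: [1.2, -0.7, -0.8]
width: -0.003
grip_force: 0.0
```

```bash
python3 w.py .101 w2.png 0.75 | head -8
python3 - <<'E'
from h import *
snap('side','d2.png')
a=cv2.imread('pics/d2.png');cv2.imwrite('pics/c2.png',np.hstack([cv2.resize(a[90:220,190:310],(400,433),interpolation=2),cv2.resize(cv2.imread('pics/w2.png')[150:300,190:340],(400,433))]))
E
```

```text
8.1667 [0.5103 0.158  0.1215] [[-0.989, 0.145, -0.001], [0.145, 0.989, -0.001], [0.001, -0.001, -1.0]] [ 1.2 -0.7 -0.8]
[ 28. 156.] 15799 [0.4481 0.0271 0.101 ] [0.4829 0.0257] [0.0572 0.2324] 67.3
[139.  67.] 8748 [0.4086 0.1063 0.101 ] [0.413  0.1054] [0.0599 0.0568] 15.3
[136. 126.] 420 [0.4399 0.0959 0.101 ] [0.4405 0.0966] [0.0336 0.0056] 83.3
[373. 221.] 2627 [0.521  0.2334 0.101 ] [0.5216 0.2332] [0.0346 0.0343] 81.9
[499. 329.] 429 [0.6177 0.3199 0.101 ] [0.6162 0.3207] [0.0369 0.0148] 48.3
```

View pics/c2.png

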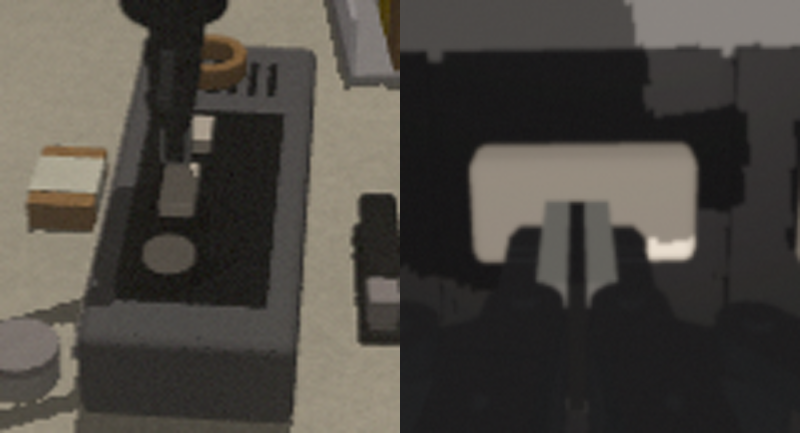

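The left crop shows the round key sunk lower at (168,255), and the fingertips are centred over the bar key in both views. I'll press the bar now.

Request:
play_rows([
  [0,0,0.8,0,0,0],
  [0,0,0.8,0,0,0],
  [0,0,0.4,0,0,0],
  [0,0,0,0,0,0],
])

```text
time: 8.6
tool_pos: [0.5097, 0.1573, 0.1006]
tcp_rot: [-0.231, -3.131, 0.002]
wrist_force: [-1.1, -0.8, 1.5]
width: 0.006
grip_force: 0.8
```

Request:
play_rows([
  [0,0,0.2,0,0,0],
  [0,0,0.2,0,0,0],
  [0,0,0.2,0,0,0],
  [0,0,0,0,0,0],
  [0,0,0,0,0,0],
])

```text
time: 9.02
tool_pos: [0.5107, 0.1579, 0.0965]
tcp_rot: [-0.23, -3.133, 0.001]
wrist_force: [-2.9, -2.2, 4.4]
width: -0.002
grip_force: 2.0
```

Request:
play_rows([
  [0,0,0.1,0,0,0],
  [0,0,0.1,0,0,0],
  [0,0,0,0,0,0],
])

```text
time: 9.27
tool_pos: [0.511, 0.1581, 0.095]
tcp_rot: [0.23, 3.133, -0.0]
wrist_force: [-3.0, -1.2, 8.2]
width: -0.001
grip_force: 3.7
```

Request:
play_rows([
  [0,0,0.1,0,0,0],
  [0,0,0.1,0,0,0],
  [0,0,0,0,0,0],
  [0,0,0,0,0,0],
])

```text
time: 9.6
tool_pos: [0.5111, 0.1581, 0.0948]
tcp_rot: [0.23, 3.133, -0.0]
wrist_force: [-8.2, -4.7, 18.5]
width: -0.002
grip_force: 9.2
```

Request:
play_rows([
  [0,0,-1,0,0,0],
  [0,0,-3,0,0,0],
  [0,0,-4,0,0,0],
  [0,0,-4,0,0,0],
  [0,0,0,0,0,0],
])

```text
time: 10.02
tool_pos: [0.5164, 0.1601, 0.2216]
tcp_rot: [0.229, 3.118, 0.009]
wrist_force: [1.8, 0.6, 1.1]
width: -0.003
grip_force: 0.0
```

Request:
play_rows([
  [4,0,0,0,0,0],
  [4,0,0,0,0,0],
  [0,0,0,0,0,0],
  [0,0,0,0,0,0],
])

```text
time: 10.35
tool_pos: [0.4299, 0.1703, 0.2114]
tcp_rot: [-0.228, -3.133, -0.001]
wrist_force: [-0.4, 0.7, 0.5]
width: 0.001
grip_force: 0.0
```

Run:
```python
from h import *
snap('side','d3.png');snap('scene','s3.png')
a=cv2.imread('pics/d3.png');b=cv2.imread('pics/s3.png')
cv2.imwrite('pics/c3.png',np.hstack([cv2.resize(a[90:300,150:320],(400,494),interpolation=2),cv2.resize(b[110:270,150:350],(400,494))]))
```

```text
(no output)
```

View pics/c3.png

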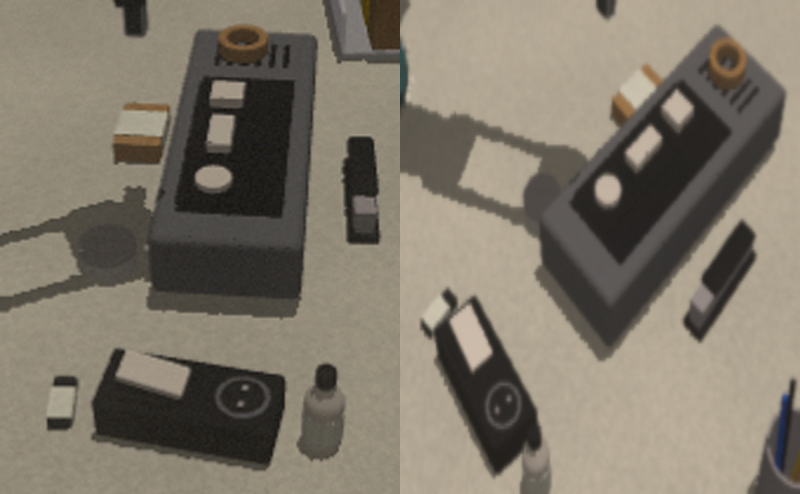

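The paddle is on at (153,373), the round key is down at (213,180) and the bar (221,132) and square (228,93) are up. Nothing else has moved, so I'm handing in.

```bash
python3 -c "
from workcell import order
print(order.finish_job())"
```

```text
the job is handed in; nothing more can be done
None
```

I pressed the paddle, the round key and then the bar key to their stops in that order, the final pictures show nothing else moved, and the job is handed in; no verdict came back.

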